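# Connect the air tube to the tester's quick coupling

### The job

Take the black dust plug out of the brass quick coupling and put it in the open grey tray. Then take the air tube that fits the coupling (the thick steel tube with the round flange) from the rack and push it into the coupling past its grip, until it is locked fully home and stays in by itself; push firmly but do not ram it, for the coupling is on a sprung mount. Leave the other two tubes in the rack.

Things in the scene. Friction and masses are not known exactly. Their poses are not given: they have to be found in the camera images.
- coupling: Brass quick coupling, upright on a 92 mm square aluminium carriage: 34 mm across, 45 mm tall, open at the top. Origin on its vertical axis at its underside (top of the carriage, 60 mm above the table), z up. The mouth is 23 mm wide and narrows within 6 mm to an 18 mm bore.
- rim (a point): Centre of the coupling's mouth, at the height of its rim: 45 mm above the coupling's origin, about 105 mm above the table. Moves with the coupling. Nothing within 60 mm of it stands higher, but the plug.
- grip (a point): Inside the coupling on its axis, 25 mm below the rim: centre of the ring of sprung steel balls that grip the tube. Getting the nose past them takes some 11 to 18 N of push; then they snap into the tube's groove and hold it. A sprung valve below pushes back with up to 5 N, so a tube not past the balls is not held.
- airblock: Aluminium base plate, 110 x 110 x 12 mm, fixed; origin at the centre of its underside, below the coupling. Coupling and carriage stand on it on a soft sprung mount: pushed, they sink straight down about 1.5 mm per newton beyond the first 1.5 N (solid stop after 31 mm, at about 22 N) and come back when let go. A push of 20 N drives the tube home; over 32 N does damage.
- plug: Black plastic dust plug, sitting loosely in the coupling's mouth at the start. Origin at the foot of its stem, z up its axis: stem 14 mm diameter from 0 to 14 mm, flange 32 mm diameter from 14 to 19 mm (it rests on the coupling's rim), grip knob 16 mm diameter from 19 to 49 mm. 40 g.
- tray: Open grey sheet-metal tray, fixed, 130 x 130 mm outside, walls 28 mm high and 4 mm thick, empty. Origin at the centre of its underside; x and y along its sides.
- tube: The air tube: rigid steel, 140 g, nose down in one of the rack's holes. Origin at the nose's lowest point, z up. 11 mm nose, 16 mm lock ring with sloping foot 7 to 11 mm up, groove to 23 mm, round 32 mm flange 41.7 to 47.7 mm (rests on the rack; meets the coupling's rim when home; let go, locked, it stands under 3 mm above it; unlocked over 5 mm), then plain 16 mm tube to 135.7 mm, to grip.
- slim_tube: A different tube in the rack, to be left there: 10 mm diameter, round 32 mm flange at the same height, 92.7 mm long. Origin at its lower end, z up.
- square_tube: A different tube in the rack, to be left there: 16 mm diameter above a square 30 mm flange, 107.7 mm long. Origin at its lower end, z up.
- rack: Grey plastic tube rack, a fixed block 60 mm (its x) by 200 mm (its y) by 55 mm high, with three upright holes 20 mm wide and 50 mm deep in a row along its y, 68 mm apart. Origin at the centre of its underside. The tubes' origins are 13.3 mm above the table when they stand in it.

How it is judged:
By the outcome, as a careful person would: the job done as asked, in the order asked, and still so for the second after the job is handed in, with the robot touching nothing.
It also fails if it takes over 58 s, if anything falls off the work surface, if the arm or the gripper's body presses on something with over 40 N, if the wrist force passes 120 N, or if a joint passes its speed limit or range.

### The arm

A 7-joint arm with a two-finger parallel gripper is mounted at the origin on the work surface. World frame = base frame: x ahead of the robot, y to its left, z up, the work surface at z = 0. Lengths are in mm, angles in rad, forces in N, time in s.
With the tool pointing down it reaches from about 400 to 850 mm from the base axis. Payload 6.9 kg.
Tool frame: the origin (TCP) lies midway between the tips of the shut fingers; the grasp point (between the pads) lies 19 mm behind it (arm.grip_depth is the distance from the TCP to the grasp point, in mm); z points along the fingers, y is the line along which they close (so a half turn about z gives the same grasp; the last joint's range is limited). The gripper opens to 85 mm and grips with 20 to 120 N. Pads are 22 mm wide; open, the fingers measure 114 mm over their backs; the gripper's body (76 mm by 85 mm) begins 54 mm behind the grasp point. The pads swing forward as they close: fully open they stand 13 mm farther back than shut.
Start: joints at [-1.179, 0.507, -0.238, 1.5, 0.126, 1.149, -0.155], TCP at [176.822, 599.454, 231.275] pointing down, gripper open.
Joint ranges: [-3.08, 3.08], [-0.24, 2.05], [-1.43, 1.35], [0, 2.5], [-1.52, 4.66], [0.17, 1.96], [-2.89, 2.89]. Speed limits (rad/s): [2.39, 2.39, 3.14, 3.14, 3.14, 3.14, 3.14].

### API

Orientations are given as [roll, pitch, yaw] about the fixed x, y, z axes, in that order (R = Rz(yaw) Ry(pitch) Rx(roll)).
In Python, from bench import arm gives the robot as it stands. The module is installed in compiled form; this text tells all that it offers.
- The arm moves only by the tool jog_arm, never from a script. Its arguments are lists of equal length, an entry for each row: "turn": the turn, a rotation vector about the tool's x, y, z as a fraction of full scale, a list of three; "dp": the shift along the tool's x, y, z as a fraction of full scale, a list of three; "gripper": the closure, from 0 (fully open) to 1 (shut). A call has 1 to 5 rows; each row is the pose to reach, as a shift and turn from the pose commanded when the call began, along the tool's axes at that moment; what a row does not reach only later rows make up. Full scale, the value 1, is 0.08 m for a shift and 45 degrees for a turn. A row lasts 1/8 s, in which the tool goes at most 62.5 mm and 10.7 degrees, less where a joint would pass 70% of its speed; a pose out of reach is approached as far as the arm can. A call with a number of a shift or a turn outside -1 to 1 is refused whole. A call with a gripper value outside its range is refused whole. The fingers move at their own pace and stop on an object; "squeeze" is the grip in N (left out, the last holds). Time passes only in rows, so rows that repeat a pose let the fingers close. It gives the time, the measured TCP pose, the force, the opening and the grip force at its end, in the units of the state.
- arm.state(): the state, without advancing time (a new reading comes with each control period).
- arm.get_image(name): name is "side" or "top"; returns a dict with "color" (480x640x3 uint8, red, green, blue), "fx", "fy", "cx", "cy" (pixels), "R" (3x3) and "t" (3): a world point X has camera coordinates R X + t. Camera axes: x right, y down, z forward; pixel columns grow to the right and rows downward; lengths in mm; the calibration is good to about 2 mm. A picture is of the moment at which its call begins. There is no depth.
- arm.job_done(): hands the job in; it is judged then, once.
The state is a dict: "clock": time; "joint_positions": joint angles; "qd": joint speeds; "joint_torque": joint torques, N m; "position": TCP position; "tool_rot": TCP orientation; "wrist_force": force on the tool from outside, world axes, zero at the start; "moment": the same for the moment, N m; "finger_gap": finger opening in mm; "grasp_force": force on a finger pad.
Only numpy, scipy, OpenCV 4.12 (cv2) and the standard library are available. Lean on these libraries where they do the work, as an engineer would, in place of code of your own. Each camera call takes 0.05 s, during which the arm holds its last target. There are 200 camera calls.

## Working session

There is one attempt and no reset: what is moved stays moved. The work goes in short steps, Python scripts to look and compute and a tool call to move; the robot and the scene stay as the last step left them, time stands still between calls to the robot, and variables do not carry over. Pictures are saved under pics/ and viewed, at most 10 in all, crops included, and the job is handed in when it is done.

Besides the shell and the picture viewer there is one more tool, called after "Request:" as name(argument=value, ...) on one line, values as JSON. jog_arm: Moves the arm, as the interface text tells. Its arguments: {"type":"object","properties":{"turn":{"type":"array","items":{"type":"array","items":{"type":"number"}}},"dp":{"type":"array","items":{"type":"array","items":{"type":"number"}}},"gripper":{"type":"array","items":{"type":"number"}},"squeeze":{"type":"number"}},"required":["turn","dp","gripper"]}

```bash
mkdir -p pics
cat > h.py <<'E'
import numpy as np, cv2
from bench import arm
from scipy.spatial.transform import Rotation as Ro
def ray(im,u,v,z):
    R=np.array(im["R"]);t=np.array(im["t"]);d=R.T@np.array([(u-im["cx"])/im["fx"],(v-im["cy"])/im["fy"],1]);c=-R.T@t
    return c+d*(z-c[2])/d[2]
def proj(im,X):
    p=np.array(im["R"])@np.array(X)+np.array(im["t"]);return im["fx"]*p[0]/p[2]+im["cx"],im["fy"]*p[1]/p[2]+im["cy"]
def save(im,n): cv2.imwrite("pics/"+n,im["color"][...,::-1])
def tool(): 
    s=arm.state();return s,Ro.from_euler("xyz",s["tool_rot"])
def dp(target):  # world target TCP -> tool-frame mm and fraction
    s,R=tool();d=R.inv().apply(np.array(target)-np.array(s["position"]));return d.round(1),(d/80).round(3)
E
python3 - <<'E'
from h import *
s=arm.state();print(s)
for n in("side","top"):
    im=arm.get_image(n);save(im,n+"0.png");print(n,im["fx"],np.array(im["R"]).round(3).tolist(),(-np.array(im["R"]).T@np.array(im["t"])).round())
E
```

```text
{'clock': 0.0, 'joint_positions': array([-1.17848337,  0.50831906, -0.23748059,  1.50112157,  0.12571089,
        1.14893004, -0.15480982]), 'qd': array([ 4.95002610e-04,  3.78850347e-05, -3.12775750e-04, -3.75078261e-04,
       -2.32089283e-04, -9.22973151e-04, -1.84641885e-04]), 'joint_torque': array([ 1.65731890e-04, -6.20611310e+01, -2.18656451e+00, -2.49639201e+01,
        1.27290227e-02,  1.21665219e-02,  2.69991347e-05]), 'position': array([176.77031299, 598.95209173, 230.44370986]), 'tool_rot': array([-3.13980384e+00,  7.03841422e-05,  2.85475179e+00]), 'wrist_force': array([-0.21978275, -0.42082058,  0.83404491]), 'moment': array([-0.02818649,  0.02035677, -0.013105  ]), 'grasp_force': 0.0, 'finger_gap': 84.89833889117214}
side 590.5380451168022 [[-1.0, -0.014, -0.006], [-0.004, 0.601, -0.8], [0.015, -0.799, -0.601]] [494. 860. 750.]
top 570.4852633981461 [[-0.001, -1.0, -0.001], [-0.998, 0.001, -0.064], [0.064, 0.001, -0.998]] [ 450.  -23. 1325.]
```

View pics/side0.png

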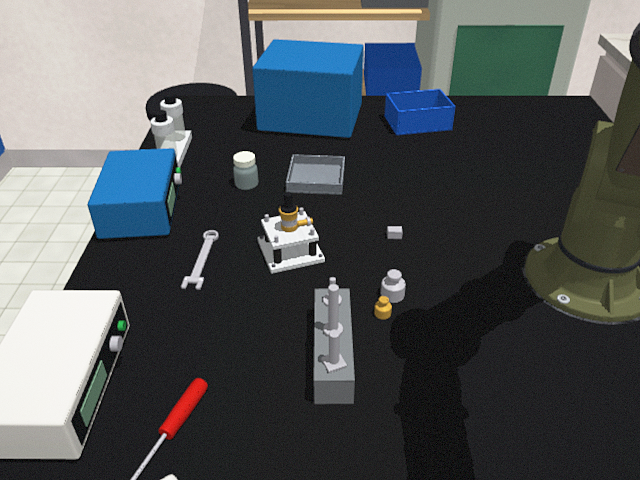

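View pics/top0.png

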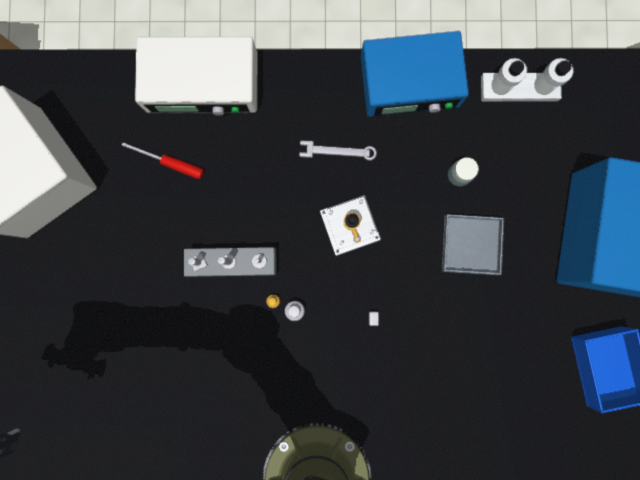

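The views show the rack at top (229,262), the coupling with plug at (353,220) and the tray at (473,244). Next, an enlarged composite of the rack and coupling.

Run:
```python
from h import *
a=cv2.imread("pics/side0.png");b=cv2.imread("pics/top0.png")
r=lambda i,x,y,w,h:cv2.resize(i[y:y+h,x:x+w],(400,300),interpolation=cv2.INTER_CUBIC)
c=np.vstack([np.hstack([r(a,260,270,160,120),r(a,250,180,100,75)]),np.hstack([r(b,180,220,100,75),r(b,310,185,80,60)])])
cv2.imwrite("pics/c0.png",c)
```

```text
(no output)
```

View pics/c0.png

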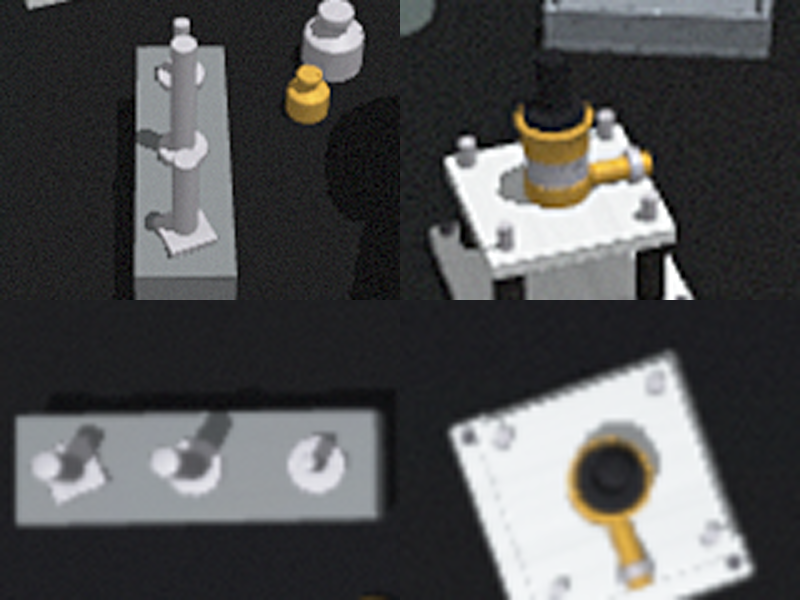

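The composite shows that the middle tube is the tall one with a round flange: top view tip (221,261), flange (228.7,261.7); side view tip (333,288). The square-flanged tube is at +y and the slim one at -y. The plug is at top (352,220.6), and the barb points toward the robot.

Run:
```python
from h import *
t=arm.get_image("top");s=arm.get_image("side")
print("tube",ray(t,221,260.7,149),ray(t,228.7,261.7,61),ray(s,333.2,288,149),ray(s,333.2,329.6,61))
print("coup rim",ray(t,352.2,220.6,105),"plug top",ray(s,288.5,194.5,140))
h=cv2.cvtColor(t["color"],cv2.COLOR_RGB2HSV)
def rect(m,x,y,w,hh,z):
    k=np.zeros_like(m);k[y:y+hh,x:x+w]=m[y:y+hh,x:x+w]
    c=max(cv2.findContours(k,cv2.RETR_EXTERNAL,cv2.CHAIN_APPROX_NONE)[0],key=cv2.contourArea)
    r=cv2.minAreaRect(c);b=cv2.boxPoints(r);P=np.array([ray(t,u,v,z)[:2] for u,v in b]);print(r,P.mean(0).round(1),P.round(0).tolist())
v=h[...,2]
rect((v>90).astype(np.uint8),175,235,110,50,55)
rect((v>150).astype(np.uint8),315,190,70,70,60)
rect((v>60).astype(np.uint8),435,205,75,75,28)
hs=cv2.cvtColor(s["color"],cv2.COLOR_RGB2HSV);o=cv2.inRange(h,(10,120,80),(30,255,255))
print("plug-dark region",)
k=(v<70)[205:236,338:368].astype(np.uint8);n,l,st,ce=cv2.connectedComponentsWithStats(k);print(st,ce+[338,205])
```

```text
tube [486.59501339 193.83849217 149.        ] [487.06022564 192.97012346  61.        ] [489.25028101 195.50588887 149.        ] [488.71008548 196.97911411  61.        ]
coup rim [573.71096259 -79.10080748 105.        ] plug top [573.07502507 -76.26132554 140.        ]
((229.0, 261.5), (27.0, 90.0), 90.0) [487.7 193.3] [[518.0, 294.0], [518.0, 93.0], [458.0, 93.0], [458.0, 293.0]]
((349.6646423339844, 224.8831024169922), (47.59326934814453, 47.37138748168945), 70.55996704101562) [568.8 -75.5] [[601.0, -8.0], [637.0, -108.0], [536.0, -143.0], [501.0, -43.0]]
((472.6766052246094, 244.39059448242188), (60.65092849731445, 58.195343017578125), 3.4336304664611816) [ 526.9 -356.8] [[465.0, -283.0], [597.0, -293.0], [589.0, -431.0], [456.0, -420.0]]
plug-dark region
[[  0   0  30  31 795]
 [  8   9  13  13 135]] [[352.60880503 219.98993711]
 [351.85925926 220.05925926]]
```

Request:
jog_arm(turn=[[0,0,0.2],[0,0,0.4],[0,0,0.6],[0,0,0.8],[0,0,1]], dp=[[-0.2,-0.2,0],[-0.4,-0.4,0],[-0.6,-0.6,0],[-0.8,-0.8,0],[-1,-1,0]], gripper=[0,0,0,0,0], squeeze=30)

```text
clock: 0.82
position: [231.2, 499.3, 231.2]
tool_rot: [-3.141, 0.0, 2.064]
wrist_force: [-0.0, -0.8, -0.0]
finger_gap: 85.3
grasp_force: 0.0
```

Request:
jog_arm(turn=[[0,0,0.2],[0,0,0.4],[0,0,0.635],[0,0,0.635]], dp=[[-0.3,0.1,0],[-0.6,0.2,0],[-1,0.3,0],[-1,0.3,0]], gripper=[0,0,0,0])

```text
clock: 1.32
position: [292.3, 439.1, 231.4]
tool_rot: [3.141, 0.001, 1.565]
wrist_force: [0.6, -0.0, -0.5]
finger_gap: 85.3
grasp_force: 0.0
```

Request:
jog_arm(turn=[[0,0,0],[0,0,0]], dp=[[-0.5,0.28,0],[-1,0.55,0]], gripper=[0.4,0.4])

```text
clock: 1.58
position: [334.0, 361.2, 231.1]
tool_rot: [-3.141, -0.0, 1.575]
wrist_force: [0.0, -0.6, 0.3]
finger_gap: 52.0
grasp_force: 0.0
```

Request:
jog_arm(turn=[[0,0,0],[0,0,0]], dp=[[-0.5,0.28,0],[-1,0.55,0]], gripper=[0.4,0.4])

```text
clock: 1.82
position: [378.4, 280.8, 231.3]
tool_rot: [3.142, -0.0, 1.574]
wrist_force: [0.1, 0.6, -0.3]
finger_gap: 50.9
grasp_force: 0.0
```

Request:
jog_arm(turn=[[0,0,0],[0,0,0]], dp=[[-0.5,0.28,0],[-1,0.55,0]], gripper=[0.4,0.4])

```text
clock: 2.08
position: [422.6, 200.8, 231.3]
tool_rot: [3.141, -0.0, 1.574]
wrist_force: [0.8, 0.7, 0.3]
finger_gap: 51.6
grasp_force: 0.0
```

Request:
jog_arm(turn=[[0,0,0],[0,0,0]], dp=[[-0.5,0.28,0],[-1,0.55,0]], gripper=[0.4,0.4])

```text
clock: 2.33
position: [466.7, 120.9, 231.3]
tool_rot: [3.141, -0.001, 1.574]
wrist_force: [0.7, 1.5, 0.1]
finger_gap: 51.4
grasp_force: 0.0
```

Request:
jog_arm(turn=[[0,0,0],[0,0,0]], dp=[[-0.5,0.28,0],[-1,0.55,0]], gripper=[0.4,0.4])

```text
clock: 2.58
position: [510.9, 41.0, 231.3]
tool_rot: [3.141, -0.001, 1.574]
wrist_force: [-0.1, -0.5, 1.2]
finger_gap: 51.5
grasp_force: 0.0
```

Request:
jog_arm(turn=[[0,0,0],[0,0,0],[0,0,0]], dp=[[-0.5,0.28,0],[-1,0.55,0],[-1,0.55,0]], gripper=[0.4,0.4,0.4])

```text
clock: 2.95
position: [555.2, -42.0, 231.0]
tool_rot: [3.141, 0.002, 1.567]
wrist_force: [-1.0, 0.2, -0.3]
finger_gap: 51.0
grasp_force: 0.0
```

Request:
jog_arm(turn=[[0,0,0],[0,0,0],[0,0,0],[0,0,0]], dp=[[-0.25,0.11,0.2],[-0.45,0.22,0.5],[-0.45,0.22,0.8],[-0.45,0.22,0.8]], gripper=[0.4,0.4,0.4,0.4])

```text
clock: 3.45
position: [570.6, -72.9, 165.6]
tool_rot: [-3.137, -0.001, 1.573]
wrist_force: [-0.5, -0.0, 0.8]
finger_gap: 51.4
grasp_force: 0.0
```

Run:
```python
from h import *
s=arm.get_image("side");print(arm.state()["position"],proj(s,arm.state()["position"]),proj(s,[573,-78,140]),proj(s,[573,-78,110]))
cv2.imwrite("pics/s1.png",cv2.resize(s["color"][120:270,190:390,::-1],(800,600)))
```

```text
[571.35974477 -73.18140801 166.89607044] (np.float64(288.75703244764867), np.float64(183.2609871658508)) (np.float64(288.5930590307318), np.float64(193.99765491244415)) (np.float64(289.2041605623641), np.float64(207.10139564468972))
```

View pics/s1.png

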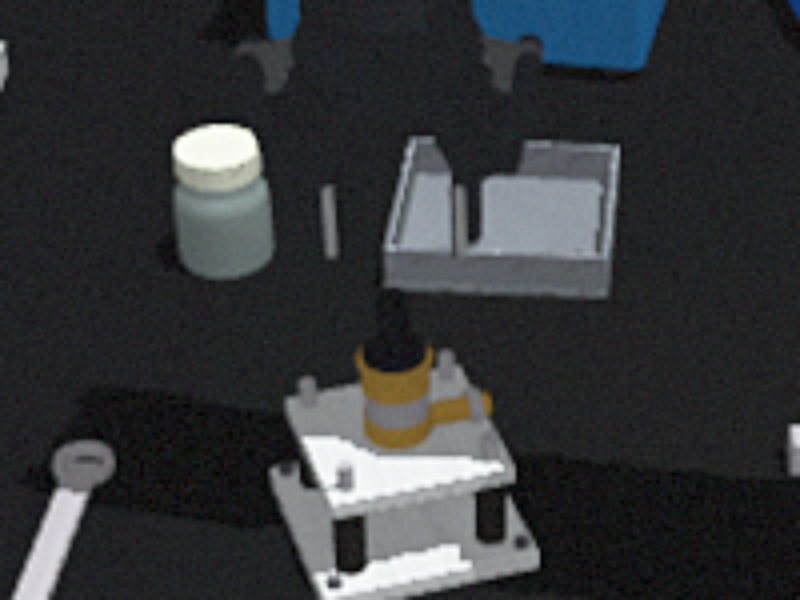

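The fingers (crop x 328 and 460) straddle the plug knob (crop x 392). Descending.

Request:
jog_arm(turn=[[0,0,0],[0,0,0],[0,0,0],[0,0,0]], dp=[[0,0,0.2],[0,0,0.4],[0,0,0.6],[0,0,0.6]], gripper=[0.4,0.4,0.4,0.4])

```text
clock: 4.0
position: [570.8, -74.5, 117.6]
tool_rot: [-3.139, -0.0, 1.571]
wrist_force: [0.6, -0.0, -0.4]
finger_gap: 51.4
grasp_force: 0.0
```

Request:
jog_arm(turn=[[0,0,0],[0,0,0],[0,0,0],[0,0,0],[0,0,0]], dp=[[-0.03,0.025,0.03],[-0.03,0.025,0.03],[-0.03,0.025,0.03],[-0.03,0.025,0.03],[-0.03,0.025,0.03]], gripper=[0.4,0.9,0.9,0.9,0.9])

```text
clock: 4.62
position: [574.0, -77.2, 117.2]
tool_rot: [3.141, 0.0, 1.571]
wrist_force: [0.6, 0.0, 0.8]
finger_gap: 14.8
grasp_force: 29.9
```

Request:
jog_arm(turn=[[0,0,0],[0,0,0],[0,0,0],[0,0,0]], dp=[[0,0,-0.2],[0,0,-0.4],[-0.1,0,-0.6],[-0.4,0,-0.6]], gripper=[0.9,0.9,0.9,0.9])

```text
clock: 5.12
position: [575.1, -108.0, 167.5]
tool_rot: [3.138, -0.001, 1.573]
wrist_force: [-0.0, -0.6, 0.1]
finger_gap: 14.7
grasp_force: 29.8
```

Request:
jog_arm(turn=[[0,0,0],[0,0,0],[0,0,0]], dp=[[-0.33,-0.06,0],[-0.66,-0.13,0],[-1,-0.2,0]], gripper=[0.9,0.9,0.9])

```text
clock: 5.5
position: [557.8, -189.9, 166.2]
tool_rot: [3.14, 0.0, 1.571]
wrist_force: [0.6, 0.5, -0.1]
finger_gap: 14.6
grasp_force: 29.8
```

Request:
jog_arm(turn=[[0,0,0],[0,0,0],[0,0,0]], dp=[[-0.33,-0.06,0],[-0.66,-0.13,0],[-1,-0.2,0]], gripper=[0.9,0.9,0.9])

```text
clock: 5.88
position: [541.8, -269.9, 166.2]
tool_rot: [3.141, 0.0, 1.571]
wrist_force: [1.3, -0.1, -0.3]
finger_gap: 14.7
grasp_force: 29.8
```

Request:
jog_arm(turn=[[0,0,0],[0,0,0],[0,0,0],[0,0,0]], dp=[[-0.33,-0.06,0],[-0.66,-0.13,0],[-1,-0.2,0],[-1,-0.2,0]], gripper=[0.9,0.9,0.9,0.9])

```text
clock: 6.38
position: [524.5, -352.1, 166.1]
tool_rot: [3.141, 0.002, 1.567]
wrist_force: [0.6, 0.6, 1.2]
finger_gap: 14.8
grasp_force: 29.8
```

Request:
jog_arm(turn=[[0,0,0],[0,0,0],[0,0,0],[0,0,0]], dp=[[-0.03,0,0.25],[-0.05,0,0.5],[-0.05,0,0.75],[-0.05,0,1]], gripper=[0.9,0.9,0.9,0.9])

```text
clock: 6.88
position: [526.6, -351.9, 85.2]
tool_rot: [3.141, -0.0, 1.572]
wrist_force: [0.4, -0.3, -0.3]
finger_gap: 14.9
grasp_force: 29.8
```

Request:
jog_arm(turn=[[0,0,0],[0,0,0],[0,0,0],[0,0,0],[0,0,0]], dp=[[0,0,0.2],[0,0,0.4],[0,0,0.55],[0,0,0.67],[0,0,0.67]], gripper=[0.9,0.9,0.9,0.9,0.9])

```text
clock: 7.5
position: [525.7, -353.1, 30.8]
tool_rot: [-3.141, -0.0, 1.571]
wrist_force: [-0.5, -0.3, -0.3]
finger_gap: 14.6
grasp_force: 30.4
```

Request:
jog_arm(turn=[[0,0,0],[0,0,0],[0,0,0],[0,0,0]], dp=[[0,0,0],[0,0,0],[0,0,-0.3],[0,0,-0.8]], gripper=[0.4,0.4,0.4,0.4])

```text
clock: 8.0
position: [525.0, -352.5, 95.0]
tool_rot: [-3.139, -0.001, 1.571]
wrist_force: [-0.3, -0.6, -0.1]
finger_gap: 51.3
grasp_force: 0.0
```

Request:
jog_arm(turn=[[0,0,0],[0,0,0],[0,0,0]], dp=[[0.3,0,-0.5],[0.7,0,-0.9],[1,0,-0.9]], gripper=[0.4,0.4,0.4])

```text
clock: 8.38
position: [527.2, -272.7, 170.6]
tool_rot: [3.136, 0.002, 1.571]
wrist_force: [0.1, -0.5, 0.1]
finger_gap: 51.3
grasp_force: 0.0
```

Run:
```python
from h import *
t=arm.get_image("top")
cv2.imwrite("pics/t2.png",cv2.resize(t["color"][180:300,320:520,::-1],(800,480)))
```

```text
(no output)
```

View pics/t2.png

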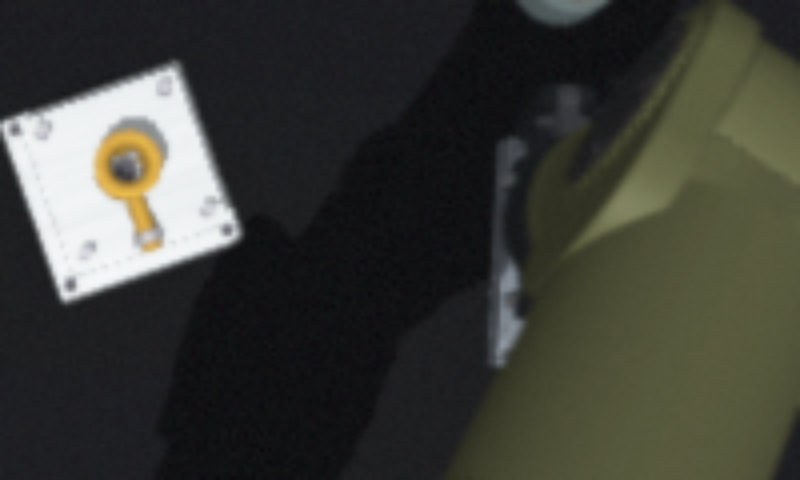

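The plug is out of the coupling: the mouth is open, ring centre at crop (131,164), top (352.7,221). The arm hides the tray for now. On to the tube.

Request:
jog_arm(turn=[[0,0,0],[0,0,0]], dp=[[0.5,-0.05,-0.4],[1,-0.1,-0.7]], gripper=[0.4,0.4])

```text
clock: 8.68
position: [517.6, -192.6, 224.3]
tool_rot: [3.141, 0.0, 1.57]
wrist_force: [0.8, 0.9, 0.5]
finger_gap: 51.3
grasp_force: 0.0
```

Request:
jog_arm(turn=[[0,0,0],[0,0,0]], dp=[[0.5,-0.05,0],[1,-0.1,0]], gripper=[0.4,0.4])

```text
clock: 8.93
position: [509.7, -112.1, 223.9]
tool_rot: [3.14, 0.0, 1.57]
wrist_force: [-0.2, 0.6, -0.0]
finger_gap: 51.0
grasp_force: 0.0
```

Request:
jog_arm(turn=[[0,0,0],[0,0,0]], dp=[[0.5,-0.05,0],[1,-0.1,0]], gripper=[0.4,0.4])

```text
clock: 9.18
position: [501.6, -32.1, 223.5]
tool_rot: [3.141, 0.0, 1.57]
wrist_force: [0.3, 0.0, 0.0]
finger_gap: 51.4
grasp_force: 0.0
```

Request:
jog_arm(turn=[[0,0,0],[0,0,0]], dp=[[0.5,-0.05,0],[1,-0.1,0]], gripper=[0.4,0.4])

```text
clock: 9.43
position: [493.6, 47.9, 223.5]
tool_rot: [3.141, 0.0, 1.57]
wrist_force: [0.8, 1.1, -0.1]
finger_gap: 51.3
grasp_force: 0.0
```

Request:
jog_arm(turn=[[0,0,0],[0,0,0],[0,0,0]], dp=[[0.5,-0.05,0],[1,-0.1,0],[1,-0.1,0]], gripper=[0.4,0.4,0.4])

```text
clock: 9.8
position: [485.3, 130.3, 223.2]
tool_rot: [-3.141, -0.001, 1.576]
wrist_force: [0.3, -0.7, 0.3]
finger_gap: 51.3
grasp_force: 0.0
```

Run:
```python
from h import *
t=arm.get_image("top");s=arm.get_image("side");print(arm.state()["position"])
def blob(im,x0,y0,x1,y1,z):
    h=cv2.cvtColor(im["color"],cv2.COLOR_RGB2HSV)[y0:y1,x0:x1];m=cv2.inRange(h,(10,120,80),(30,255,255))
    c=max(cv2.findContours(m,cv2.RETR_EXTERNAL,cv2.CHAIN_APPROX_NONE)[0],key=cv2.contourArea)
    return m,c
m,c=blob(t,335,205,372,234,105)
k=cv2.morphologyEx(cv2.drawContours(m.copy(),[c],-1,255,-1),cv2.MORPH_OPEN,np.ones((9,9),np.uint8))
M=cv2.moments(k,True);u,v=M["m10"]/M["m00"]+335,M["m01"]/M["m00"]+205;print("rim top",u,v,M["m00"],ray(t,u,v,105))
a=t["color"][180:300,320:520,::-1];b=s["color"][120:260,180:440,::-1]
cv2.imwrite("pics/t3.png",np.vstack([cv2.resize(a,(500,300),interpolation=2),cv2.resize(b,(500,270),interpolation=2)]))
```

```text
[485.79018312 126.4430559  223.30995667]
rim top 351.4484536082474 220.93298969072166 194.0 [572.9947054  -77.48306307 105.        ]
```

View pics/t3.png

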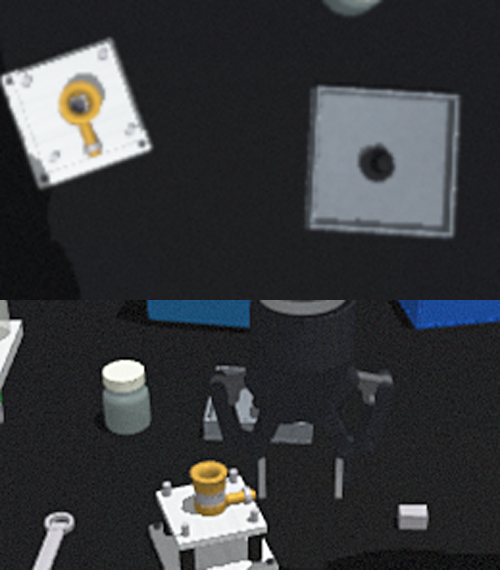

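The plug stands in the tray (panel (376,162)) and the coupling mouth is clear. The slim tube is seen between the fingers on the way; moving over the middle tube.

Request:
jog_arm(turn=[[0,0,0],[0,0,0],[0,0,0],[0,0,0]], dp=[[0.4,0.03,0],[0.84,0.03,0.2],[0.84,0.03,0.4],[0.84,0.03,0.6]], gripper=[0.4,0.4,0.4,0.4])

```text
clock: 10.4
position: [488.8, 192.6, 174.9]
tool_rot: [3.141, 0.001, 1.569]
wrist_force: [-0.1, -0.9, -0.5]
finger_gap: 51.1
grasp_force: 0.0
```

Request:
jog_arm(turn=[[0,0,0],[0,0,0]], dp=[[0,0,0],[0,0,0]], gripper=[0.4,0.4])

```text
clock: 10.65
position: [488.9, 193.1, 175.9]
tool_rot: [3.141, 0.0, 1.569]
wrist_force: [1.2, 0.5, 0.3]
finger_gap: 51.3
grasp_force: 0.0
```

Run:
```python
from h import *
s=arm.get_image("side");print(np.mean([arm.state()["position"] for _ in range(5)],0),proj(s,arm.state()["position"]),proj(s,[488,194.5,149]))
cv2.imwrite("pics/s4.png",cv2.resize(s["color"][220:370,240:440,::-1],(800,600)))
```

```text
[488.88403288 193.39059921 176.05954459] (np.float64(333.55550854784804), np.float64(273.49213641549704)) (np.float64(334.02499267276045), np.float64(287.5561811525723))
```

View pics/s4.png

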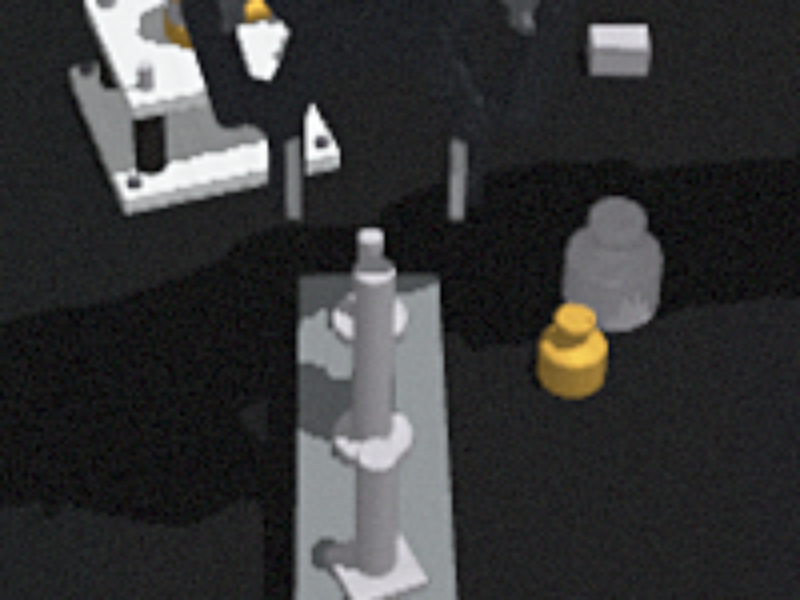

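The fingers (crop x 293 and 457) are centred on the tall middle tube (crop x 374). Descending and gripping.

Request:
jog_arm(turn=[[0,0,0],[0,0,0],[0,0,0],[0,0,0]], dp=[[0.015,0,0.25],[0.015,0,0.5],[0.015,0,0.85],[0.015,0,0.85]], gripper=[0.4,0.4,0.4,0.4], squeeze=90)

```text
clock: 11.2
position: [487.5, 194.7, 106.5]
tool_rot: [-3.139, 0.001, 1.57]
wrist_force: [0.6, 0.2, 1.0]
finger_gap: 51.2
grasp_force: 0.0
```

Request:
jog_arm(turn=[[0,0,0],[0,0,0],[0,0,0],[0,0,0],[0,0,0]], dp=[[0,0,0],[0,0,0],[0,0,0],[0,0,0],[0,0,0]], gripper=[0.6,0.9,0.9,0.9,0.9])

```text
clock: 11.82
position: [489.2, 195.5, 108.7]
tool_rot: [3.139, -0.001, 1.571]
wrist_force: [-0.1, -0.2, 6.2]
finger_gap: 14.2
grasp_force: 87.5
```

Request:
jog_arm(turn=[[0,0,0],[0,0,0],[0,0,0],[0,0,0]], dp=[[0,0,-0.2],[0,0,-0.5],[0,0,-0.8],[0,0,-1]], gripper=[0.9,0.9,0.9,0.9])

```text
clock: 12.32
position: [488.4, 195.3, 188.8]
tool_rot: [3.14, -0.001, 1.571]
wrist_force: [-0.0, 0.1, -0.9]
finger_gap: 13.9
grasp_force: 87.7
```

Request:
jog_arm(turn=[[0,0,0],[0,0,0],[0,0,0]], dp=[[0,0.1,-0.2],[0,0.2,-0.4],[0,0.3,-0.5]], gripper=[0.9,0.9,0.9])

```text
clock: 12.7
position: [512.7, 195.4, 228.5]
tool_rot: [3.14, -0.001, 1.571]
wrist_force: [0.7, 0.7, -0.8]
finger_gap: 14.2
grasp_force: 87.7
```

Request:
jog_arm(turn=[[0,0,0],[0,0,0],[0,0,0]], dp=[[-0.25,0.1,0],[-0.6,0.2,0],[-1,0.3,0]], gripper=[0.9,0.9,0.9])

```text
clock: 13.08
position: [536.3, 114.8, 227.1]
tool_rot: [-3.141, -0.0, 1.572]
wrist_force: [0.3, 0.1, -1.3]
finger_gap: 14.0
grasp_force: 87.7
```

Request:
jog_arm(turn=[[0,0,0],[0,0,0],[0,0,0]], dp=[[-0.33,0.1,0],[-0.66,0.2,0],[-1,0.3,0]], gripper=[0.9,0.9,0.9])

```text
clock: 13.45
position: [560.3, 34.4, 227.1]
tool_rot: [-3.141, -0.0, 1.571]
wrist_force: [-0.9, -0.1, -1.5]
finger_gap: 14.1
grasp_force: 87.7
```

Request:
jog_arm(turn=[[0,0,0],[0,0,0],[0,0,0],[0,0,0]], dp=[[-0.33,0.05,0],[-0.66,0.1,0],[-1,0.1,0],[-1,0.1,0]], gripper=[0.9,0.9,0.9,0.9])

```text
clock: 13.95
position: [567.9, -47.7, 227.1]
tool_rot: [-3.141, 0.001, 1.566]
wrist_force: [-0.8, 0.5, -1.3]
finger_gap: 13.9
grasp_force: 87.7
```

Request:
jog_arm(turn=[[0,0,0],[0,0,0],[0,0,0],[0,0,0]], dp=[[-0.2,0.03,0],[-0.37,0.06,0.1],[-0.37,0.06,0.2],[-0.37,0.06,0.2]], gripper=[0.9,0.9,0.9,0.9])

```text
clock: 14.45
position: [572.4, -73.7, 210.1]
tool_rot: [-3.139, -0.001, 1.571]
wrist_force: [-0.7, 0.1, -1.5]
finger_gap: 14.0
grasp_force: 87.7
```

Request:
jog_arm(turn=[[0,0,0],[0,0,0]], dp=[[0,0,0],[0,0,0]], gripper=[0.9,0.9])

```text
clock: 14.7
position: [573.2, -73.9, 211.5]
tool_rot: [3.141, -0.0, 1.571]
wrist_force: [0.5, -0.9, -1.2]
finger_gap: 14.2
grasp_force: 87.7
```

Run:
```python
from h import *
s=arm.get_image("side");t=arm.get_image("top");p=arm.state();print(p["position"],p["tool_rot"])
P=np.array(p["position"]);print("tcp",proj(s,P),"nose",proj(s,P-[0,0,95.4]),"rim exp",proj(s,[573.3,-78,105]))
h=cv2.cvtColor(s["color"],cv2.COLOR_RGB2HSV)[195:235,270:320];m=cv2.inRange(h,(10,120,60),(30,255,255))
for r in range(8,34,2):
    x=np.flatnonzero(m[r]); 
    if len(x):print(r+195,x.min()+270,x.max()+270,len(x))
cv2.imwrite("pics/s5.png",np.hstack([cv2.resize(s["color"][140:240,240:340,::-1],(400,400),interpolation=2),cv2.resize(t["color"][185:265,310:390,::-1],(400,400),interpolation=2)]))
```

```text
[573.10585388 -74.05358193 211.53630488] [ 3.14115058e+00 -2.41868599e-05  1.57112973e+00]
tcp (np.float64(286.86410487568685), np.float64(162.06958733118586)) nose (np.float64(288.9069025736645), np.float64(205.6118500692094)) rim exp (np.float64(289.14873433207134), np.float64(209.2445921333546))
205 282 295 11
207 280 297 18
209 279 297 19
211 279 297 19
213 280 296 17
215 280 296 17
217 281 296 16
219 283 312 14
221 298 312 11
223 297 312 11
225 281 300 6
227 281 296 10
```

View pics/s5.png

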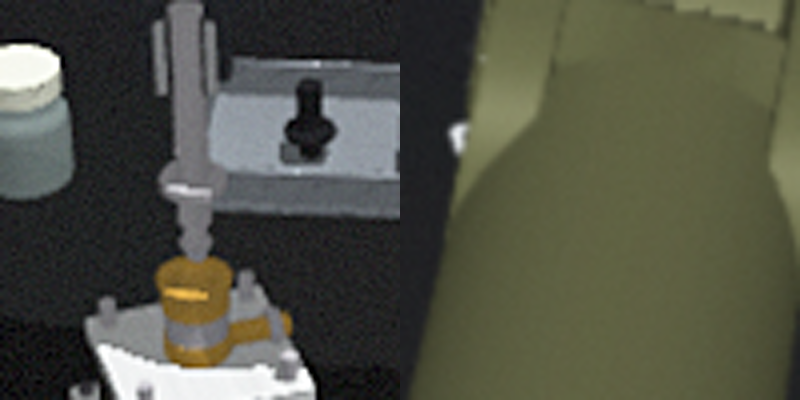

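The nose (crop 197,255) is centred over the mouth (crop 195,270) to within about 1 mm, and the plug stands in the tray. I'll apply a small y correction and then enter gently.

Request:
jog_arm(turn=[[0,0,0],[0,0,0],[0,0,0],[0,0,0],[0,0,0]], dp=[[-0.035,0.01,0],[-0.035,0.01,0.06],[-0.035,0.01,0.12],[-0.035,0.01,0.2],[-0.035,0.01,0.2]], gripper=[0.9,0.9,0.9,0.9,0.9])

```text
clock: 15.42
position: [573.3, -77.0, 194.5]
tool_rot: [-3.14, -0.0, 1.571]
wrist_force: [0.1, -0.2, -0.9]
finger_gap: 14.0
grasp_force: 87.7
```

Request:
jog_arm(turn=[[0,0,0],[0,0,0],[0,0,0]], dp=[[0,0,0.04],[0,0,0.08],[0,0,0.08]], gripper=[0.9,0.9,0.9])

```text
clock: 15.8
position: [573.6, -77.1, 188.6]
tool_rot: [-3.141, -0.0, 1.571]
wrist_force: [-0.8, -0.5, -0.4]
finger_gap: 14.2
grasp_force: 87.7
```

Request:
jog_arm(turn=[[0,0,0],[0,0,0],[0,0,0]], dp=[[0,0,0.05],[0,0,0.1],[0,0,0.1]], gripper=[0.9,0.9,0.9])

```text
clock: 16.18
position: [573.9, -77.0, 180.5]
tool_rot: [-3.142, -0.0, 1.571]
wrist_force: [0.5, 1.1, -2.1]
finger_gap: 13.7
grasp_force: 87.7
```

Run:
```python
from h import *
S=[]
for _ in range(6):
    arm.get_image("side");S.append(arm.state())
print(np.mean([s["position"] for s in S],0).round(2),np.mean([s["wrist_force"] for s in S],0).round(2),np.mean([s["moment"] for s in S],0).round(3))
```

```text
[573.86 -77.06 180.89] [ 0.66  0.04 -1.45] [ 0.095 -0.205 -0.026]
```

Request:
jog_arm(turn=[[0,0,0],[0,0,0],[0,0,0]], dp=[[0,0,0.05],[0,0,0.1],[0,0,0.1]], gripper=[0.9,0.9,0.9])

```text
clock: 16.85
position: [573.8, -77.1, 172.5]
tool_rot: [-3.141, 0.0, 1.571]
wrist_force: [1.6, -0.5, -1.3]
finger_gap: 14.0
grasp_force: 87.7
```

Request:
jog_arm(turn=[[0,0,0],[0,0,0],[0,0,0]], dp=[[0,0,0.05],[0,0,0.1],[0,0,0.1]], gripper=[0.9,0.9,0.9])

```text
clock: 17.23
position: [574.5, -77.1, 165.1]
tool_rot: [3.14, 0.0, 1.571]
wrist_force: [1.5, 1.3, 2.5]
finger_gap: 14.0
grasp_force: 88.2
```

Request:
jog_arm(turn=[[0,0,0],[0,0,0],[0,0,0]], dp=[[0,0.008,0.05],[0,0.008,0.1],[0,0.008,0.1]], gripper=[0.9,0.9,0.9])

```text
clock: 17.6
position: [574.8, -77.1, 157.5]
tool_rot: [3.141, -0.0, 1.571]
wrist_force: [0.7, 0.6, 8.0]
finger_gap: 14.3
grasp_force: 88.6
```

Request:
jog_arm(turn=[[0,0,0],[0,0,0],[0,0,0]], dp=[[0,0,0.04],[0,0,0.08],[0,0,0.08]], gripper=[0.9,0.9,0.9])

```text
clock: 17.98
position: [574.9, -77.2, 151.6]
tool_rot: [3.14, -0.0, 1.571]
wrist_force: [-0.2, 0.9, 11.2]
finger_gap: 14.0
grasp_force: 89.2
```

Request:
jog_arm(turn=[[0,0,0],[0,0,0],[0,0,0]], dp=[[0,0,0.02],[0,0,0.05],[0,0,0.05]], gripper=[0.9,0.9,0.9])

```text
clock: 18.35
position: [574.8, -77.3, 147.2]
tool_rot: [3.14, 0.0, 1.571]
wrist_force: [0.7, 0.4, 6.5]
finger_gap: 14.2
grasp_force: 88.9
```

Request:
jog_arm(turn=[[0,0,0],[0,0,0],[0,0,0]], dp=[[0,0,0.02],[0,0,0.04],[0,0,0.04]], gripper=[0.9,0.9,0.9])

```text
clock: 18.73
position: [574.9, -77.3, 144.3]
tool_rot: [3.14, 0.0, 1.571]
wrist_force: [0.2, 0.7, 9.3]
finger_gap: 14.3
grasp_force: 89.0
```

Request:
jog_arm(turn=[[0,0,0],[0,0,0],[0,0,0],[0,0,0]], dp=[[0,0,0.03],[0,0,0.06],[0,0,0.09],[0,0,0.09]], gripper=[0.9,0.9,0.9,0.9])

```text
clock: 19.23
position: [574.9, -77.4, 137.6]
tool_rot: [3.14, 0.0, 1.571]
wrist_force: [-1.6, 0.9, 14.1]
finger_gap: 13.8
grasp_force: 89.5
```

Request:
jog_arm(turn=[[0,0,0],[0,0,0],[0,0,0]], dp=[[0,0,0.03],[0,0,0.05],[0,0,0.05]], gripper=[0.9,0.9,0.9])

```text
clock: 19.6
position: [575.0, -77.3, 133.9]
tool_rot: [3.139, 0.0, 1.571]
wrist_force: [-2.2, 1.7, 16.8]
finger_gap: 13.8
grasp_force: 89.6
```

Request:
jog_arm(turn=[[0,0,0],[0,0,0],[0,0,0]], dp=[[0,0,0.015],[0,0,0.025],[0,0,0.025]], gripper=[0.9,0.9,0.9])

```text
clock: 19.98
position: [575.0, -77.4, 132.1]
tool_rot: [3.139, 0.0, 1.571]
wrist_force: [-2.4, 1.3, 17.6]
finger_gap: 14.2
grasp_force: 89.8
```

Request:
jog_arm(turn=[[0,0,0],[0,0,0],[0,0,0],[0,0,0]], dp=[[0,0,-0.08],[0,0,-0.16],[0,0,-0.24],[0,0,-0.24]], gripper=[0.9,0.9,0.9,0.9])

```text
clock: 20.48
position: [574.8, -77.3, 150.3]
tool_rot: [3.14, 0.0, 1.571]
wrist_force: [1.6, 0.9, 5.5]
finger_gap: 13.7
grasp_force: 88.4
```

Request:
jog_arm(turn=[[0,0,0],[0,0,0],[0,0,0]], dp=[[0,0,-0.06],[0,0,-0.11],[0,0,-0.11]], gripper=[0.9,0.9,0.9])

```text
clock: 20.85
position: [574.2, -77.2, 158.2]
tool_rot: [-3.141, -0.0, 1.571]
wrist_force: [-0.1, 0.4, 2.6]
finger_gap: 13.7
grasp_force: 88.1
```

Request:
jog_arm(turn=[[0,0,0],[0,0,0],[0,0,0],[0,0,0]], dp=[[0,0,0],[0,0,0],[0,0,0],[0,0,0]], gripper=[0.8,0.6,0.4,0.3])

```text
clock: 21.35
position: [574.3, -77.1, 158.0]
tool_rot: [-3.141, -0.0, 1.571]
wrist_force: [0.3, -0.1, -0.4]
finger_gap: 59.7
grasp_force: 0.0
```

Request:
jog_arm(turn=[[0,0,0],[0,0,0],[0,0,0],[0,0,0]], dp=[[0,0,-0.3],[0,0,-0.6],[0,0,-1],[0,0,-1]], gripper=[0.3,0.3,0.3,0.3])

```text
clock: 21.85
position: [575.7, -77.5, 240.5]
tool_rot: [3.137, 0.0, 1.57]
wrist_force: [-0.3, -0.1, -0.3]
finger_gap: 59.7
grasp_force: 0.0
```

Run:
```python
from h import *
s=arm.get_image("side");print(arm.state()["position"],[proj(s,[573.5,-77.5,z]) for z in (199,105)])
cv2.imwrite("pics/s6.png",cv2.resize(s["color"][135:255,240:400,::-1],(800,600),interpolation=2))
```

```text
[574.84442161 -77.25346045 238.94427318] [(np.float64(287.04298424453), np.float64(167.0931677886163)), (np.float64(289.0302312382184), np.float64(209.39133721285927))]
```

View pics/s6.png

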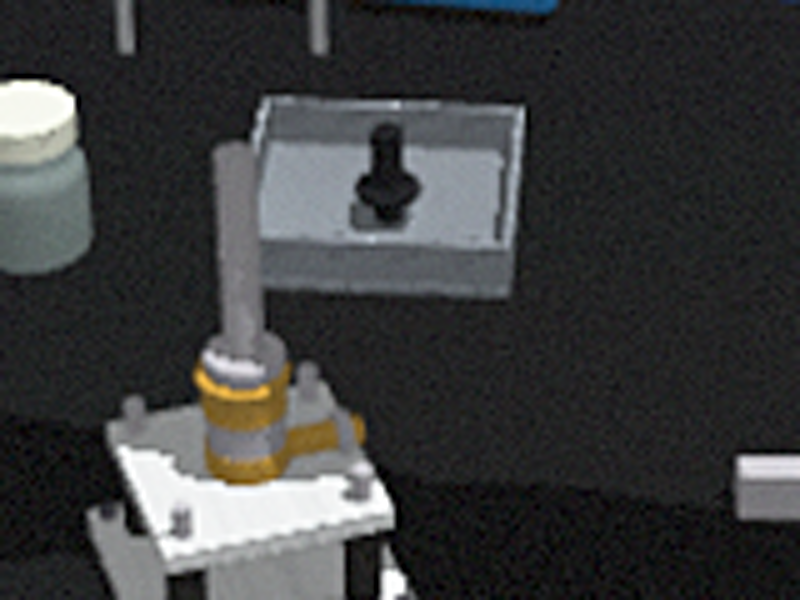

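The flange (crop 245,365) sits directly on the brass rim with no neck showing, and the tube top at crop row 150 is within about 2 mm of the home height. The force dropped from 11 N to 6.5 N as the balls snapped in, so it is locked. The plug is in the tray and the gripper is clear.

```bash
python3 -c "
from bench import arm
print(arm.job_done())"
```

```text
the job is handed in; nothing more can be done
None
```

The job is handed in: the plug is in the tray, the thick round-flanged tube is snapped into the coupling and standing by itself with its flange about 2 mm or less above the rim, and the other two tubes were left in the rack; the verdict was not shown.

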